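# Sweep the fired scraps off the kiln shelf into the tub

### The arm

A 6-joint arm with a two-finger parallel gripper is mounted at the origin on the work surface. World frame = base frame: x ahead of the robot, y to its left, z up, the work surface at z = 0. Lengths are in m, angles in rad, forces in N, time in s.
With the tool pointing down it reaches from about 0.3 to 0.875 m from the base axis. Payload 4.2 kg.
Tool frame: the origin (TCP) lies at the very end of the fingers, on their centre line; the grasp point (between the pads) lies 19 mm behind it; y points along the fingers, z is the direction in which the jaws open and shut, and the axes are right-handed (so a half turn about y gives the same grasp; the last joint's range is limited). The gripper opens to 85 mm and grips with 20 to 120 N. Pads are 22 mm wide; open, the fingers measure 114 mm over their backs; the gripper's body (76 mm by 85 mm) begins 54 mm behind the grasp point. The pads swing forward as they close: fully open they stand 13 mm farther back than shut.
Start: joints at [-1.215, 0.32, 1.565, -0, 1.257, -0.02], TCP at [0.211, -0.535, 0.231] pointing down, gripper open.
Joint ranges: [-3.11, 3.11], [-0.84, 2.01], [0.21, 2.61], [-1.34, 4.49], [0.05, 2.63], [-2.56, 2.56]. Speed limits (rad/s): [2.57, 2.57, 3.14, 3.14, 3.14, 3.14].

### API

Orientations are given as a unit quaternion [x, y, z, w].
In Python, from plant import bot gives the robot as it stands. Calls block until the motion is done:
- bot.move_pose(position, orientation): joint-space move of the TCP to a pose.
- bot.movel(position, rot=None, max_speed=0.15, threshold=None): straight line of the TCP; rot=None keeps the orientation; max_speed is the mean speed in m/s. With threshold (N) it stops when the force on the tool has changed by that much, and returns True; else False.
- bot.move_joints(angles): joint-space move.
- bot.command_gripper(opening): finger opening in m; the grip force is fixed at half the most; returns when the fingers have stopped.
- bot.sleep(seconds).
- bot.inverse_kinematics(position, orientation): joint angles nearest the present ones, or None.
- bot.camera(name): name is "scene" or "top"; returns (picture, depth): 420x560x3 uint8, red, green, blue; 420x560 float32, m along the optical axis (not along the pixel's ray), 0 where there is no reading.
- bot.calibration(name): a dict with "fx", "fy", "cx", "cy" (pixels), "k1" (the pictures are not rectified: a ray, as slopes to the right and down, at radius r is drawn at 1 + k1 r^2 times it, then the intrinsics apply), "R" (3x3) and "t" (3): a world point X has camera coordinates R X + t. Camera axes: x right, y down, z forward; pixel columns grow to the right and rows downward; lengths in m; the calibration is good to about 2 mm. A picture is of the moment at which its call begins. calibration takes no time and is no camera call.
A pose or a line that the arm cannot do raises bot.PlanningError and nothing moves.
- bot.job_done(): hands the job in, once; it reports no verdict.
Readings, each from a call of its own:
- bot.get_time_s(): time.
- bot.get_joint_pos(): joint angles.
- bot.get_dq(): joint speeds.
- bot.get_joint_torque(): joint torques, N m.
- bot.get_tool_pos(): TCP position.
- bot.get_tcp_rot(): TCP orientation.
- bot.get_ft_force(): force on the tool from outside, world axes, zero at the start.
- bot.get_ft_torque(): the same for the moment, N m.
- bot.get_finger_gap(): finger opening in m.
Only numpy, scipy, OpenCV 4.12 (cv2) and the standard library are available. Lean on these libraries where they do the work, as an engineer would, in place of code of your own. Each camera call takes 0.05 s, during which the arm holds its last target. There are 200 camera calls.

### The job

Clear the kiln shelf: with the fingers closed, sweep the three broken bits of fired clay (a block stub, a pot sherd and a three-armed stilt) along the shelf and over its end into the black tub, so that all three lie in the tub. Push them only; do not pinch them or pick them up, and leave the two cups standing where they are on the shelf and the jars, bottle and brush on the table undisturbed.

Things in the scene. Friction and masses are not known exactly. Their poses are not given: they have to be found in the camera images.
- shelf_top (a point): centre of the upper face of the kiln shelf: a pale flat ceramic slab, 300 mm along its own x, 340 mm along its own y, 18 mm thick, no raised edge, fixed on props so that its upper face lies 100 mm above the table. Axes x and y along its sides (z up). The black tub stands at one of its two short ends (its +y or -y end, it varies), the wooden tray at the other
- scrap_tub: plain black open plastic tub, 300 mm (its x) by 120 mm (its y) by 55 mm high, walls and floor 4 to 5 mm thick, fixed to the table under one end of the kiln shelf: same axes as the shelf, long side parallel to the shelf's end edge, which overhangs the tub's near wall by 12 mm; the rim is 45 mm lower than the shelf's face; origin at the centre of its underside. Scraps pushed over the end edge drop into it
- tile_tray: wooden open tray of the same outer size as the tub holding five coloured test tiles, fixed to the table under the other end of the shelf in the same way, rim 45 mm below the shelf's face; origin at the centre of its underside. Not for scraps
- stub_center (a point): scrap 1: broken kiln-prop stub, reddish-brown fired clay, block 36 x 28 x 16 mm with a nub on top (21 mm high in all); this point is on its middle, 7 mm above its underside. Scraps lie loose on the shelf at any yaw, beside the row of cups, near the shelf's two long sides, each 25 to 50 g
- stub: the same scrap's body, origin at the centre of its underside (on the shelf's face at first)
- sherd_center (a point): scrap 2: pot sherd, dark brown with a blue glaze patch on top, about 44 x 34 x 14 mm; this point is near its middle, 7 mm above its underside
- sherd: the same scrap's body, origin at the middle of its underside
- stilt_center (a point): scrap 3: three-armed kiln stilt, reddish-brown, arms reach 21 mm from the centre, 14 mm high; this point is at its middle, 7 mm above its underside
- stilt: the same scrap's body, origin at the middle of its underside
- cup_white: finished white cup, 54 mm across, 50 mm high, loose, standing upright on the shelf about its lengthwise middle line; origin at the centre of its underside
- cup_blue: finished blue cup, otherwise as the white one
- glaze_yellow: glaze jar with yellow cap, 68 mm across, 85 mm high, on the table off to one side, left or right; origin at the centre of its underside, which stands on the table
- glaze_red: glaze jar with red cap, otherwise as the yellow one
- spray_bottle: white bottle with blue cap, 60 mm across, 170 mm high, on the table off to the right; origin at the centre of its underside, which stands on the table
- glaze_brush: brush lying on the table off to the left; its length is along its x, origin on its underside

How it is judged:
At the end, for the whole second after the job is handed in: All three scraps lie at rest inside the black tub (middle within its outline, below its rim); both cups are upright within 15 mm of where they began; jars, bottle and brush are within 30 mm of where they began (x of stub_center in the frame of scrap_tub between -0.15 and 0.15 m and y of stub_center in the frame of scrap_tub between -0.06 and 0.06 m and height (world z) of each of stub_center, sherd_center, stilt_center below 0.055 m and linear speed of each of stub, sherd, stilt below 0.03 m/s and x of sherd_center in the frame of scrap_tub between -0.15 and 0.15 m and y of sherd_center in the frame of scrap_tub between -0.06 and 0.06 m and x of stilt_center in the frame of scrap_tub between -0.15 and 0.15 m and y of stilt_center in the frame of scrap_tub between -0.06 and 0.06 m and distance of each of cup_white, cup_blue from where it was at the start of the episode below 0.015 m and angle between each of cup_white, cup_blue's own z axis and vertical below 0.2 rad and distance of each of glaze_yellow, glaze_red, spray_bottle, glaze_brush from where it was at the start of the episode below 0.03 m); the robot touches nothing.
It fails at once if a scrap is lifted more than about 40 mm off the kiln shelf (height (world z) of any of stub_center, sherd_center, stilt_center above 0.147 m).
It fails at once if a scrap is squeezed, or pressed on, with more than 30 N (contact force between the fingers and stub above 30 N or contact force between the fingers and sherd above 30 N or contact force between the fingers and stilt above 30 N).
It fails at once if a finished cup is shifted more than 15 mm or tipped (distance of any of cup_white, cup_blue from where it was at the start of the episode above 0.015 m or angle between any of cup_white, cup_blue's own z axis and vertical above 0.3 rad).
It fails at once if a jar, the bottle or the brush is shifted more than 30 mm (distance of any of glaze_yellow, glaze_red, spray_bottle, glaze_brush from where it was at the start of the episode above 0.03 m).
It also fails if it takes over 59 s, if anything falls off the work surface, if the arm or the gripper's body presses on something with over 40 N, if the wrist force passes 120 N, or if a joint passes its speed limit or range.

## Working session

There is one attempt and no reset: what is moved stays moved. The work goes in short steps, each a Python script; the robot and the scene stay as the last script left them, time stands still between calls to the robot, and variables do not carry over. Pictures are saved under pics/ and viewed, about 8 in all and at most 12, crops included, and the job is handed in when it is done.

```bash
mkdir -p pics; ls
python3 - <<'E'
from plant import bot
import cv2,numpy as np
for n in("top","scene"):
    p,d=bot.camera(n); cv2.imwrite(f"pics/{n}0.png",p[:,:,::-1]); np.save(f"{n}0.npy",d)
    c=bot.calibration(n); print(n,{k:np.round(v,4).tolist() for k,v in c.items()})
print(bot.get_tcp_rot(),bot.get_time_s())
E
```

```text
pics
top {'fx': 447.3808, 'fy': 447.3808, 'cx': 285.1039, 'cy': 210.6959, 'k1': 0.0081, 'R': [[0.0407, -0.9992, 0.0006], [-0.9772, -0.0399, -0.2086], [0.2085, 0.0079, -0.978]], 't': [-0.0392, 0.5428, 1.136]}
scene {'fx': 497.6766, 'fy': 497.6766, 'cx': 279.0094, 'cy': 204.5792, 'k1': -0.1632, 'R': [[-0.4133, 0.9104, 0.0163], [0.4965, 0.2403, -0.8341], [-0.7633, -0.3367, -0.5514]], 't': [0.2425, -0.179, 2.1112]}
[-0.13217288  0.69523451 -0.69408972  0.1319802 ] 0.1
```

View pics/top0.png

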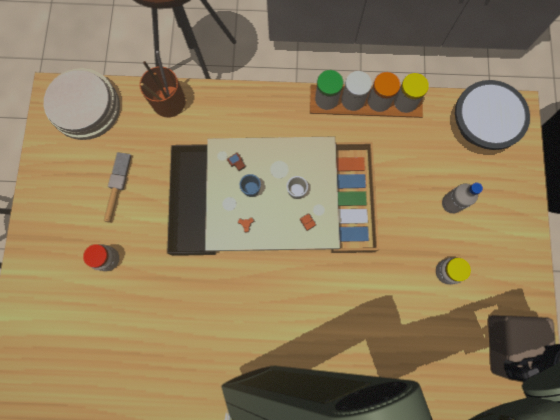

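View pics/scene0.png

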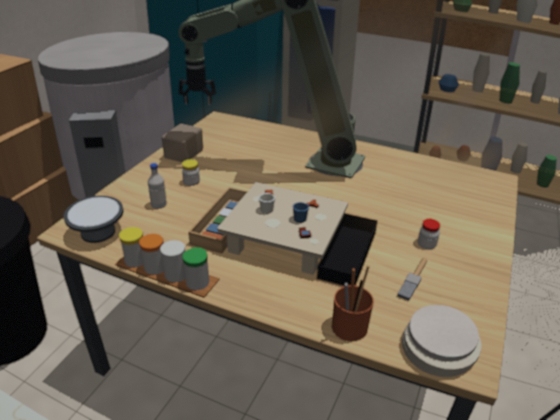

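The top view shows the tub at image left (+y) and the tray at the right. The shelf corners are near (207,138), (336,137), (340,248) and (206,249). The sherd is at (236,161), stilt (246,224), stub (308,222), and the cups at (251,185) and (298,187). Next I turn these into world positions.

```bash
cat > h.py <<'E'
import cv2,numpy as np
from plant import bot
def ray(n,uv,z):
    c=bot.calibration(n);R=np.array(c["R"]);t=np.array(c["t"])
    K=np.array([[c["fx"],0,c["cx"]],[0,c["fy"],c["cy"]],[0,0,1]])
    p=cv2.undistortPoints(np.array(uv,float).reshape(-1,1,2),K,np.array([c["k1"],0,0,0.]))[:,0]
    d=np.c_[p,np.ones(len(p))]@R; o=-R.T@t
    return o+d*((z-o[2])/d[:,2])[:,None]
def look(n="top"):
    p,d=bot.camera(n); hsv=cv2.cvtColor(p,cv2.COLOR_RGB2HSV); return p,hsv
def blobs(mask,amin=25):
    cs,_=cv2.findContours(mask.astype(np.uint8),cv2.RETR_EXTERNAL,cv2.CHAIN_APPROX_NONE)
    return [c for c in cs if cv2.contourArea(c)>amin]
E
python3 - <<'E'
from h import *
im=cv2.imread("pics/top0.png"); h=cv2.cvtColor(im,cv2.COLOR_BGR2HSV)
c=ray("top",[(206.5,138),(336.5,137),(340,248.5),(206,249.5)],.1); print("corners",c.round(3)[:,:2].tolist())
# shelf: pale
m=(h[:,:,1]<70)&(h[:,:,2]>150); m[:120]=0;m[265:]=0;m[:,:190]=0;m[:,345:]=0
b=max(blobs(m),key=cv2.contourArea); r=cv2.minAreaRect(b); print(r, ray("top",cv2.boxPoints(r),.1).round(3)[:,:2].tolist())
k=np.zeros(m.shape,np.uint8);cv2.drawContours(k,[cv2.convexHull(b)],-1,1,-1);k=cv2.erode(k,np.ones((5,5)))
q=(k>0)&((h[:,:,1]>75)|(h[:,:,2]<110))
for b in blobs(q):
    w=ray("top",b[:,0],.11);r=cv2.minAreaRect(b)
    print(np.round(r[0]), cv2.contourArea(b),"ctr",ray("top",[r[0]],.11).round(3)[0,:2],"x",w[:,0].min().round(3),w[:,0].max().round(3),"y",w[:,1].min().round(3),w[:,1].max().round(3))
cr=im[120:265,160:385]; cv2.imwrite("pics/c1.png",cv2.resize(cr,None,fx=3.5,fy=3.5,interpolation=cv2.INTER_CUBIC))
E
```

```text
corners [[0.724, 0.2], [0.741, -0.146], [0.443, -0.16], [0.427, 0.178]]
((271.6299133300781, 192.92410278320312), (111.59156799316406, 133.08047485351562), 89.06080627441406) [[0.723, 0.206], [0.744, -0.148], [0.445, -0.157], [0.426, 0.178]]
[246. 224.] 105.0 ctr [0.493 0.081] x 0.476 0.51 y 0.063 0.101
[307. 221.] 143.5 ctr [ 0.507 -0.075] x 0.485 0.527 y -0.094 -0.056
[297. 183.] 59.5 ctr [ 0.606 -0.045] x 0.59 0.62 y -0.066 -0.025
[250. 186.] 311.0 ctr [0.595 0.074] x 0.567 0.624 y 0.049 0.1
[236. 162.] 154.0 ctr [0.656 0.115] x 0.636 0.682 y 0.092 0.14
```

View pics/c1.png

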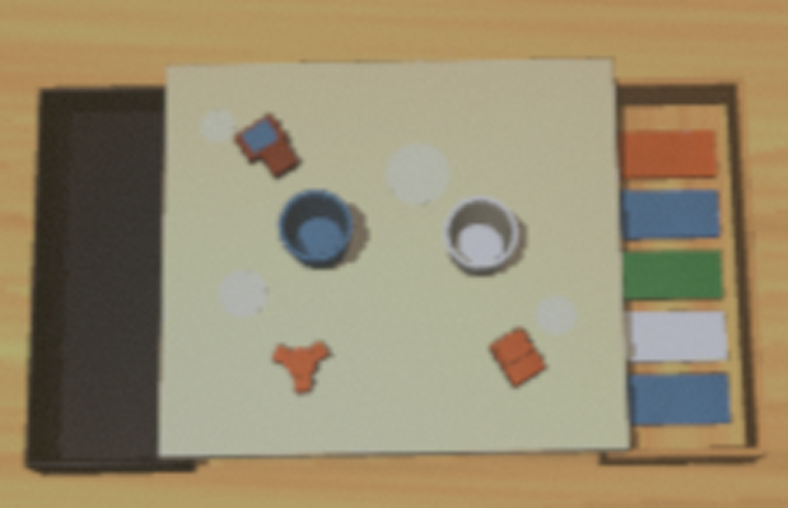

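```bash
cat >> h.py <<'E'
from scipy.spatial.transform import Rotation as Ro
D=np.array([-.048,.9988]);N=np.array([.9988,.048]);C=np.array([.584,.018])
def W(q,s,z): return [*(C+q*N+s*D),z]
def sq(w): w=np.atleast_2d(w)[:,:2]-C; return np.c_[w@N,w@D]
def rot(sg=1):
    y=np.array([0,0,-1.]);z=sg*np.array([*N,0]);z/=np.linalg.norm(z);return Ro.from_matrix(np.c_[np.cross(y,z),y,z]).as_quat()
def scraps(name):
    p,h=look(); cv2.imwrite(f"pics/{name}.png",p[:,:,::-1])
    m=((h[:,:,0]<12)|(h[:,:,0]>170))&(h[:,:,1]>90); m[:125]=0;m[262:]=0;m[:,:165]=0;m[:,:][:,335:]=0
    for b in blobs(m,12):
        u=cv2.minAreaRect(b)[0]; print(np.round(u),"area",cv2.contourArea(b),"q,s@.11",sq(ray("top",[u],.11)).round(3)[0],"@.02",sq(ray("top",[u],.02)).round(3)[0])
E
python3 - <<'E'
from h import *
for sg in(1,-1):
    for q,s in((-.088,.02),(.078,.04),(-.08,-.14),(-.08,.19),(.08,.19)):
        a=bot.inverse_kinematics(W(q,s,.104),rot(sg)); print(sg,q,s,None if a is None else np.round(a,2))
im=cv2.imread("pics/top0.png")
print("cup rims q,s",sq(ray("top",[(250.3,184.6),(297.5,187.2)],.15)).round(3))
E
```

```text
1 -0.088 0.02 [ 0.04  0.32  1.92 -0.    0.9  -0.  ]
1 0.078 0.04 [ 0.08  0.55  1.52 -0.    1.07  0.03]
1 -0.08 -0.14 [-0.26  0.36  1.86 -0.    0.92 -0.31]
1 -0.08 0.19 [ 0.37  0.37  1.84 -0.    0.93  0.32]
1 0.08 0.19 [ 0.3   0.59  1.45 -0.    1.1   0.25]
-1 -0.088 0.02 None
-1 0.078 0.04 None
-1 -0.08 -0.14 None
-1 -0.08 0.19 None
-1 0.08 0.19 None
cup rims q,s [[ 0.006  0.053]
 [-0.002 -0.064]]
```

```bash
cat >> h.py <<'E'
def push(q0,s0,q1,s1,v=.08,up=.24):
    bot.move_pose(W(q0,s0,up),rot()); bot.movel(W(q0,s0,.105),max_speed=.15)
    hit=bot.movel(W(q1,s1,.105),max_speed=v,threshold=12)
    print("hit",hit,np.round(bot.get_ft_force(),1),sq(bot.get_tool_pos()).round(3))
    bot.movel(W(q1,s1-.015,.108)); bot.movel(W(q1,s1-.06,up),max_speed=.3)
E
python3 - <<'E'
from h import *
bot.command_gripper(0); print(bot.get_finger_gap(),bot.get_time_s())
push(-.088,.023,-.088,.095)
bot.move_pose(W(-.08,-.155,.24),rot()); print(bot.get_time_s()); scraps("a1")
E
```

```text
-3.242577299917732e-05 0.8667
hit False [-0.1  0.2  0.5] [[-0.088  0.095]]
6.8917
[224. 225.] area 92.0 q,s@.11 [-0.089  0.121] @.02 [-0.072  0.133]
[305. 219.] area 40.0 q,s@.11 [-0.075 -0.083] @.02 [-0.057 -0.088]
[237. 162.] area 60.0 q,s@.11 [0.077 0.093] @.02 [0.107 0.103]
```

View pics/a1.png

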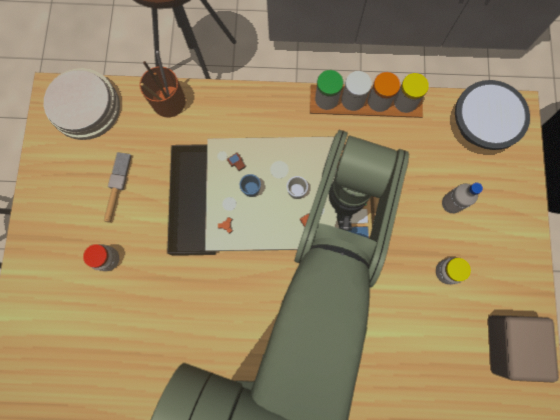

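The stilt moved straight to (224,225); nothing else has moved. I'll finish the stilt and then start the sherd.

Run:
```python
from h import *
push(-.089,.078,-.089,.185)
push(.078,.046,.079,.115)
bot.move_pose(W(-.08,-.155,.24),rot()); print(bot.get_time_s()); scraps("a2")
im=cv2.imread("pics/a2.png")[120:265,160:385]; cv2.imwrite("pics/c2.png",cv2.resize(im,None,fx=3,fy=3))
```

```text
hit False [-0.1  0.4 -0.1] [[-0.089  0.185]]
hit False [ 0.5 -0.4 -0.4] [[0.079 0.115]]
15.9917
[202. 232.] area 37.5 q,s@.11 [-0.106  0.178] @.02 [-0.091  0.195]
[305. 219.] area 39.0 q,s@.11 [-0.075 -0.083] @.02 [-0.057 -0.088]
[217. 162.] area 60.5 q,s@.11 [0.079 0.143] @.02 [0.109 0.157]
```

View pics/c2.png

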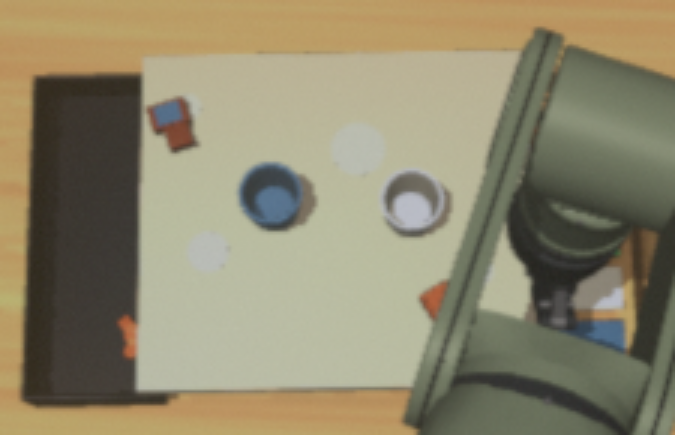

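The stilt is in the tub, partly hidden by the shelf edge at crop (128,335). The sherd is at the shelf edge and still in its lane. Next I finish the sherd and push the stub halfway.

Run:
```python
from h import *
push(.079,.1,.079,.188)
push(-.081,-.137,-.081,-.03)
bot.move_pose(W(-.08,-.18,.26),rot()); print(bot.get_time_s()); scraps("a3")
im=cv2.imread("pics/a3.png")[120:265,160:385]; cv2.imwrite("pics/c3.png",cv2.resize(im,None,fx=3,fy=3))
```

```text
hit False [-0.4 -0.3  0.1] [[0.079 0.187]]
hit False [0.  0.5 0.4] [[-0.081 -0.03 ]]
25.4
[203. 232.] area 39.0 q,s@.11 [-0.105  0.175] @.02 [-0.09   0.192]
[274. 218.] area 122.5 q,s@.11 [-0.072 -0.006] @.02 [-0.054 -0.004]
[192. 178.] area 147.5 q,s@.11 [0.035 0.208] @.02 [0.061 0.228]
```

View pics/c3.png

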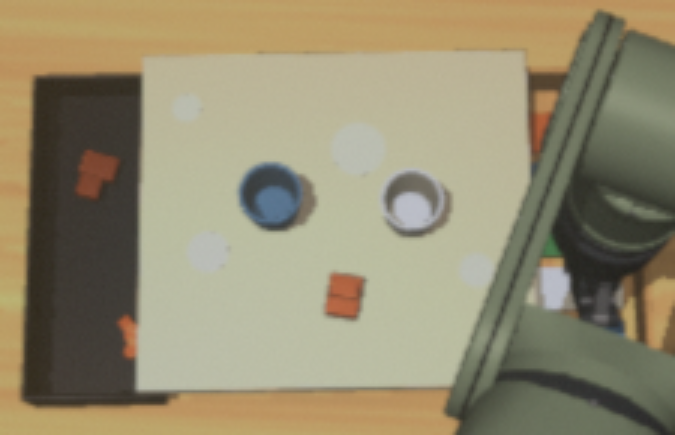

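The sherd is flipped over and lying in the tub at (97,173). The stub is flat against the pusher at (344,296), and the cups haven't moved. Next I push the stub along its lane, taking it over the edge after a check.

Run:
```python
from h import *
push(-.073,-.043,-.073,.09)
bot.move_pose(W(-.08,-.1,.26),rot()); print(bot.get_time_s()); scraps("a4")
```

```text
hit False [-0.1 -0.5 -1. ] [[-0.073  0.09 ]]
30.375
[202. 232.] area 41.5 q,s@.11 [-0.106  0.177] @.02 [-0.091  0.194]
[227. 220.] area 127.5 q,s@.11 [-0.075  0.115] @.02 [-0.057  0.126]
[191. 178.] area 150.5 q,s@.11 [0.035 0.209] @.02 [0.061 0.228]
```

Run:
```python
from h import *
push(-.075,.076,-.075,.188)
bot.move_pose(W(-.08,-.18,.26),rot()); bot.sleep(.5); print(bot.get_time_s()); scraps("a5")
im=cv2.imread("pics/a5.png")[120:265,160:385]
p,d=bot.camera("scene"); s=p[190:290,180:400,::-1]; np.save("d.npy",d)
im=cv2.resize(im,(660,int(145*660/225)));s=cv2.resize(s,(660,300))
cv2.imwrite("pics/c5.png",cv2.resize(np.vstack([im,s]),None,fx=.8,fy=.8))
# height from depth in the tub area (both cameras)
c=bot.calibration("top");R=np.array(c["R"]);t=np.array(c["t"]);_,dt=bot.camera("top")
h=cv2.cvtColor(cv2.imread("pics/a5.png"),cv2.COLOR_BGR2HSV)
m=((h[:,:,0]<12)|(h[:,:,0]>170))&(h[:,:,1]>90);m[:140]=0;m[255:]=0;m[:,:170]=0;m[:,212:]=0
for b in blobs(m,12):
    k=np.zeros(m.shape,np.uint8);cv2.drawContours(k,[b],-1,1,-1);v,u=np.nonzero(k)
    X=np.c_[(u-c["cx"])/c["fx"],(v-c["cy"])/c["fy"],np.ones(len(u))]*dt[v,u][:,None]
    P=(X-t)@R; print("z med/max",np.percentile(P[:,2],[50,95]).round(3),"q,s",sq(np.median(P,0)).round(3))
```

```text
hit False [-0.  -0.5  0.4] [[-0.075  0.188]]
36.3083
[202. 232.] area 37.5 q,s@.11 [-0.105  0.178] @.02 [-0.09   0.195]
[185. 224.] area 98.5 q,s@.11 [-0.087  0.22 ] @.02 [-0.07  0.24]
[192. 178.] area 147.5 q,s@.11 [0.035 0.208] @.02 [0.061 0.228]
z med/max [0.017 0.022] q,s [[-0.085  0.195]]
z med/max [0.031 0.036] q,s [[-0.071  0.238]]
z med/max [0.018 0.022] q,s [[0.066 0.23 ]]
```

View pics/c5.png

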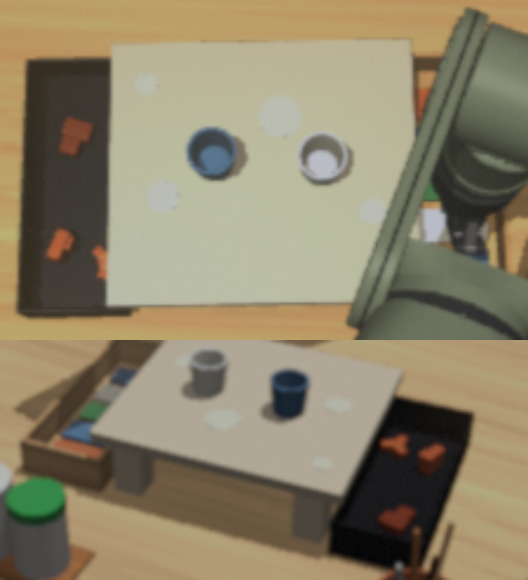

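All three scraps are on the tub floor in both views, the shelf is clear, and the cups are standing where they were. The arm is clear, so I'm handing in.

```bash
python3 -c "
from plant import bot
bot.job_done();print(bot.get_time_s())"
```

```text
the job is handed in; nothing more can be done
the job is handed in; nothing more can be done
```

All three scraps are in the black tub and the job is handed in at about 36 s of the 59 s allowed; no verdict is reported. I swept the stilt, then the sherd, then the stub along the shelf with closed fingers and over the +y end.

**Scraps:** the last top and scene views both show all three lying in the tub. Depth readings put their upper surfaces about 22–36 mm above the table, below the 55 mm rim. All three are inside the tub outline, and the stilt and sherd had not moved between looks.

**Cups and contact:** both cups stand upright where they began, judged by eye in the pictures. No push reached its 12 N stop; the force after each one read about 1 N or less.

**Not checked:** I did not measure the jars, bottle and brush again. The arm stayed over the shelf and tub after its first approach. No check failed or disagreed.

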